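# Set the empty bin square on the packing scale and press tare

### The arm

A 6-joint arm with a two-finger parallel gripper is mounted at the origin on the work surface; the furniture and walls round the work are solid. World frame = base frame: x ahead of the robot, y to its left, z up, the work surface at z = 0. Lengths are in m, angles in rad, forces in N, time in s.
With the tool pointing down it reaches from about 0.375 to 0.975 m from the base axis. Payload 3.8 kg.
Tool frame: the origin (TCP) lies midway between the tips of the shut fingers; the grasp point (between the pads) lies 19 mm behind it; z points along the fingers, y is the line along which they close (so a half turn about z gives the same grasp; the last joint's range is limited). The gripper opens to 85 mm and grips with 20 to 120 N. Pads are 22 mm wide; open, the fingers measure 114 mm over their backs; the gripper's body (76 mm by 85 mm) begins 54 mm behind the grasp point. The pads swing forward as they close: fully open they stand 13 mm farther back than shut.
Start: joints at [1.17, 0.264, 1.604, -0, 1.274, -0.037], TCP at [0.24, 0.631, 0.231] pointing down, gripper open.
Joint ranges: [-2.63, 2.63], [-0.94, 2.18], [0.31, 2.57], [-1.31, 4.45], [0, 2.66], [-2.55, 2.55]. Speed limits (rad/s): [2.57, 2.57, 3.14, 3.14, 3.14, 3.14].

### API

Orientations are given as a rotation vector (axis times angle).
In Python, from workcell import bot gives the robot as it stands.
- The arm moves only by the tool step_arm, never from a script. Its argument "motion" is a list of rows, each a list of 5 numbers: the finger opening in cm, from 0 to 8.54, then the shift along the tool's x, y, z in cm, then the turn about the tool's z in degrees. In form: [[claw, dx, dy, dz, twist], ...]. A call has 1 to 20 rows; each row is the pose to reach, as a shift and turn from the pose commanded when the call began, along the tool's axes at that moment; what a row does not reach only later rows make up. A row lasts 1/10 s, in which the tool goes at most 50 mm and 8.59 degrees, less where a joint would pass 70% of its speed; a pose out of reach is approached as far as the arm can. A call with a gripper value outside its range is refused whole. The fingers move at their own pace and stop on an object; "force" is the grip in N (left out, the last holds). Time passes only in rows, so rows that repeat a pose let the fingers close. It gives the time, the measured TCP pose, the force, the opening and the grip force at its end, in the units of the state.
- bot.read_state(): the state, without advancing time (a new reading comes with each control period).
- bot.read_camera(name): name is "scene" or "top"; returns (picture, depth): 384x512x3 uint8, red, green, blue; 384x512 float32, m along the optical axis (not along the pixel's ray), 0 where there is no reading.
- bot.calibration(name): a dict with "mtx" (3x3 intrinsics, pixels), "origin" and "orientation" of the camera in the world. Camera axes: x right, y up, looking along -z (the intrinsics and any distortion apply to the point x, -y, -z); pixel columns grow to the right and rows downward; lengths in m; the calibration is good to about 2 mm. A picture is of the moment at which its call begins. calibration takes no time and is no camera call.
- bot.finish_job(): hands the job in; it is judged then, once.
The state is a dict: "time": time; "q": joint angles; "joint_vel": joint speeds; "joint_torque": joint torques, N m; "tool_pos": TCP position; "tcp_rot": TCP orientation; "wrist_force": force on the tool from outside, world axes, zero at the start; "torque": the same for the moment, N m; "width": opening from 0.0 (shut) to 1.0 (fully open); "grip_force": force on a finger pad.
Only numpy, scipy, OpenCV 4.12 (cv2) and the standard library are available. Lean on these libraries where they do the work, as an engineer would, in place of code of your own. Each camera call takes 0.05 s, during which the arm holds its last target. There are 200 camera calls.

### The job

The empty white bin was set down hanging over the front panel of the electronic packing scale. Push it back with the fingertips, without gripping or lifting it or reaching into it, until it stands squarely in the middle of the steel pan; then, with the hand off the bin, press the green tare key gently all the way down, let it come up again and withdraw. Do not press the red or the white key, and leave the things lying round the scale where they are.

Things in the scene. Friction and masses are not known exactly. Their poses are not given: they have to be found in the camera images.
- scale: White electronic bench scale, fixed. Origin on the table; x from its front panel to its back, y to its left, z up. Body x -168 to +142, y -131 to +131 mm. Sloped panel: 30 mm high at x = -168, 45 mm at x = -72 (slope 0.15 rad). Steel pan, flat, no rim: x -67 to +137, y -127 to +127, top 58 mm above the table. On the panel: display at the left, three keys in a row at the right.
- pan_center (a point): Centre of the pan's top face, at (35, 0, 58) mm in the scale's frame; axes like the scale's.
- bin: Empty white bin, loose, 0.32 kg, 135 mm tall. Origin: centre of the underside; x along its short side, y along the long one. Solid walls upright, 3 mm thick, outer faces at x +-81, y +-111 mm (drawn rim up to 10 mm wider, not felt). Starts 65 to 78 mm too far to the front, barring the keys; belongs with its origin at pan_center. Slides at 1 to 3.5 N; pushed over 90 mm above its foot it may tip.
- tare_key_top (a point): Centre of the top of the green tare key, the middle one of three keys, when up: 22 mm (x) by 28 mm (y), 6 mm proud of the panel and tilted with it (0.15 rad). Neighbours' centres lie 52 mm to either side. In the scale's frame at about (-126, -46, +42) mm. Its z axis points out of the key.
- tare_key (a joint): Travel of the green tare key: 0 = up, 0.004 m = all the way down (moves into the panel). A spring lifts it: about 1 N at the start of the travel, 5 N at the bottom.
- power_key (a joint): Travel of the red on/off key, on the left of the tare key (scale y = +6 mm), same size, spring and travel (0 = up). Not to be pressed.
- unit_key (a joint): Travel of the white unit key, on the right of the tare key (scale y = -98 mm), same size, spring and travel (0 = up). Not to be pressed.
- spice_jar: Glass spice jar, 44 mm across, 109 mm tall, loose, standing left of the scale; origin at the centre of its underside. Leave alone.
- cutter: Yellow bow cutter lying to the right of the scale, 70 x 186 x 17 mm, loose; origin at the centre of its underside, y along it. Leave alone.
- marker: White marker with a red cap lying at the left front of the scale, 19 x 132 x 20 mm, loose; origin at the centre of its underside, y along it. Leave alone.
- mushroom: Big brown mushroom lying to the right front of the scale, 65 x 60 x 44 mm, loose; origin at the centre of its underside. Leave alone.

How it is judged:
By the outcome, as a careful person would: the job done as asked, in the order asked, and still so for the second after the job is handed in, with the robot touching nothing.
It also fails if it takes over 45 s, if anything falls off the work surface, if the arm or the gripper's body presses on something with over 40 N, if the wrist force passes 120 N, or if a joint passes its speed limit or range.

## Working session

There is one attempt and no reset: what is moved stays moved. The work goes in short steps, Python scripts to look and compute and a tool call to move; the robot and the scene stay as the last step left them, time stands still between calls to the robot, and variables do not carry over. Pictures are saved under pics/ and viewed, at most 10 in all, crops included, and the job is handed in when it is done.

Besides the shell and the picture viewer there is one more tool, called after "Emit:" as name(argument=value, ...), one argument or row to a line, values as JSON. step_arm: Moves the arm, as the interface text tells. Its arguments: {"type":"object","properties":{"motion":{"type":"array","items":{"type":"array","items":{"type":"number"}}},"force":{"type":"number"}},"required":["motion"]}

```bash
ls; mkdir -p pics
cat > h.py <<'E'
import numpy as np, cv2
from scipy.spatial.transform import Rotation as R
from workcell import bot
def rot(o):
    o=np.array(o,float)
    return o if o.shape==(3,3) else (R.from_quat(o).as_matrix() if o.size==4 else R.from_rotvec(o).as_matrix())
def cloud(name):
    im,d=bot.read_camera(name); c=bot.calibration(name); K=np.array(c['mtx'])
    v,u=np.mgrid[:384,:512]
    x=(u-K[0,2])/K[0,0]*d; y=(v-K[1,2])/K[1,1]*d
    P=np.stack([x,-y,-d],-1)@rot(c['orientation']).T+np.array(c['origin'])
    P[d==0]=np.nan
    return im,P
E
python3 - <<'E'
from h import *
for n in('scene','top'):
    c=bot.calibration(n);print(n,c)
    im,P=cloud(n);np.savez('c_'+n,im=im,P=P)
    cv2.imwrite(f'pics/{n}0.png',cv2.resize(im[...,::-1],(768,576)))
print(bot.read_state())
E
```

```text
pics
scene {'mtx': array([[353.85560503,   0.        , 251.17967442],
       [  0.        , 353.85560503, 184.61529069],
       [  0.        ,   0.        ,   1.        ]]), 'origin': array([ 0.09551006, -0.78972514,  0.78148736]), 'orientation': array([ 0.88939148, -0.19640386, -0.43682978])}
top {'mtx': array([[373.00712076,   0.        , 257.07292681],
       [  0.        , 373.00712076, 186.4122762 ],
       [  0.        ,   0.        ,   1.        ]]), 'origin': array([ 0.38880922, -0.00852031,  1.11002408]), 'orientation': array([ 0.09976622, -0.05481749, -1.54802403])}
{'time': 0.1, 'q': array([ 1.17011980e+00,  2.64685864e-01,  1.60527325e+00, -4.86694725e-05,
        1.27370817e+00, -3.68876413e-02]), 'joint_vel': array([-0.00159738, -0.00186068, -0.00365563, -0.00063384, -0.00084736,
        0.00171303]), 'joint_torque': array([ 6.62115071e-04, -5.16702390e+01, -3.68590450e+01,  4.75348281e-05,
        6.22172389e-03, -4.70853948e-06]), 'tool_pos': array([0.23992024, 0.63019401, 0.23006177]), 'tcp_rot': array([-0.56819677, -3.08936934,  0.00319658]), 'wrist_force': array([-1.08380525, -0.48400784,  0.30874732]), 'torque': array([ 0.00820101, -0.02124578,  0.00579703]), 'grip_force': 0.0, 'width': 1.00006927370887}
```

View pics/scene0.png

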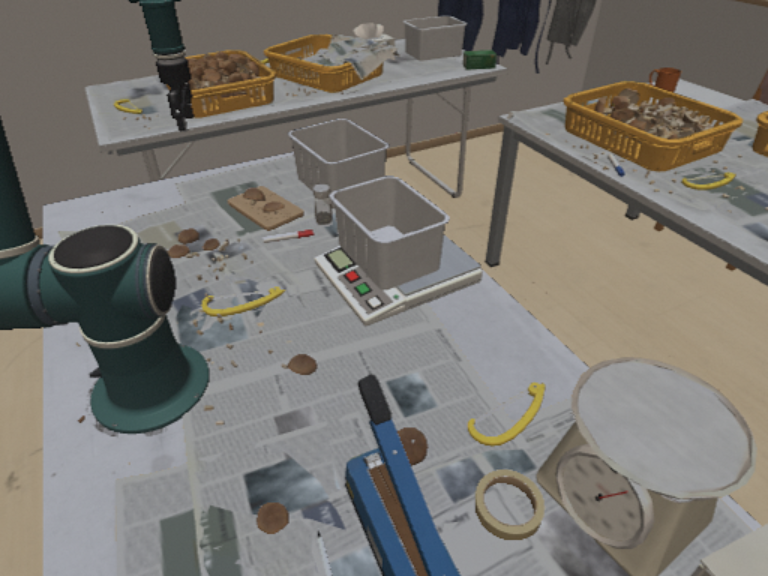

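View pics/top0.png

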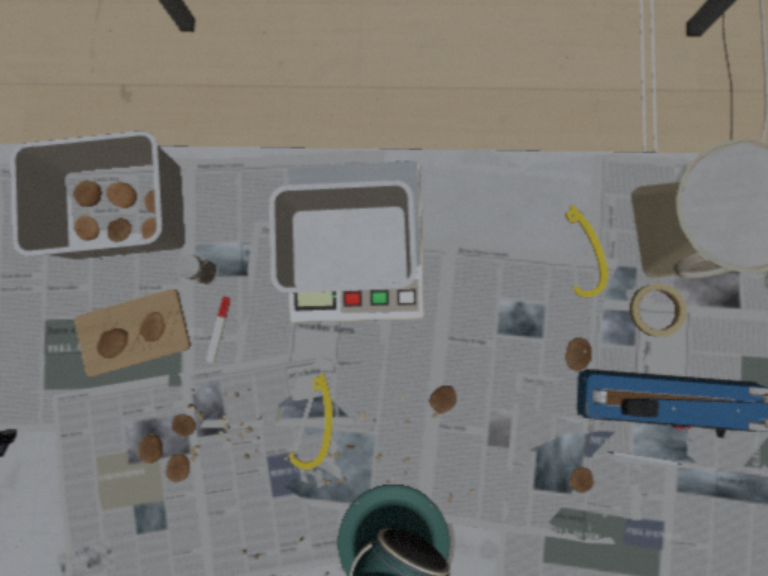

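The scene shows the bin over the scale's panel, with the marker and jar to its left. In the top view (768 px wide) the red, green and white keys are at about (352,298), (379,298) and (406,297), and the bin rim spans about (272–415, 183–292).

```bash
cat > meas.py <<'E'
from h import *
def keys(im,P):
    hsv=cv2.cvtColor(im,cv2.COLOR_RGB2HSV); out={}
    ok=(P[...,2]>.025)&(P[...,2]<.07)&(P[...,0]>.4)
    for n,m in dict(red=((hsv[...,0]<8)|(hsv[...,0]>172))&(hsv[...,1]>130),green=(hsv[...,0]>45)&(hsv[...,0]<85)&(hsv[...,1]>110)).items():
        m=(m&ok).astype(np.uint8)
        k,l,s,c=cv2.connectedComponentsWithStats(m)
        if k<2: continue
        i=1+np.argmax(s[1:,4]); Q=P[l==i]; out[n]=(s[i].tolist(),np.round(np.nanmedian(Q,0),4))
    return out
def rim(P,c0=None):
    z=P[...,2]; x=P[...,0]; y=P[...,1]
    m=(z>.180)&(z<.202)&(x>.45)&(x<.95)&(y>-.12)&(y<.26)
    Q=P[m][:,:2].astype(np.float32)
    r=cv2.minAreaRect(Q); return m.sum(),r,np.median(P[m][:,2])
if __name__=='__main__':
  for n in('top','scene'):
    f=np.load(f'c_{n}.npz'); im,P=f['im'],f['P']
    print(n,keys(im,P)); print(rim(P))
    z=P[...,2]
    m=(z>.024)&(z<.064)&(P[...,0]>.5)&(P[...,0]<.95)&(P[...,1]>-.2)&(P[...,1]<.3)
    print('scale',cv2.minAreaRect(P[m][:,:2].astype(np.float32)),m.sum())
    print(np.nanpercentile(P[m],[.5,50,99.5],axis=0))
    a=im[100:220,170:300] if n=='top' else im[100:230,190:340]
    cv2.imwrite(f'pics/{n}z.png',cv2.resize(a[...,::-1],None,fx=5 if n=='top' else 4,fy=4 if n!='top' else 5,interpolation=cv2.INTER_CUBIC)[:600,:800])
E
python3 meas.py
```

```text
top {'red': ([230, 195, 10, 8, 77], array([0.4569, 0.0886, 0.0421])), 'green': ([248, 195, 10, 7, 70], array([0.4605, 0.0357, 0.0432]))}
(np.int64(1345), ((0.5514261722564697, 0.09313865005970001), (0.18259455263614655, 0.24243804812431335), 3.7438576221466064), np.float64(0.19303865342364568))
scale ((0.6069205403327942, 0.0840056985616684), (0.22856555879116058, 0.2565861642360687), 3.347484588623047) 4309
[[ 0.50131437 -0.04433713  0.03965457]
 [ 0.58793698  0.08274206  0.06050191]
 [ 0.72103014  0.21321516  0.06394254]]
scene {'red': ([230, 181, 9, 6, 37], array([0.4568, 0.0875, 0.0418])), 'green': ([238, 189, 8, 7, 36], array([0.4591, 0.0324, 0.0414]))}
(np.int64(696), ((0.5531711578369141, 0.09371891617774963), (0.18494677543640137, 0.24713510274887085), 3.5912108421325684), np.float64(0.19153647836167664))
scale ((0.6099783778190613, 0.08109413087368011), (0.2300482541322708, 0.2520010769367218), 2.571298122406006) 1327
[[ 0.50147733 -0.04641162  0.02472733]
 [ 0.62081187 -0.02356363  0.05621863]
 [ 0.72563926  0.2020939   0.06337993]]
```

View pics/topz.png

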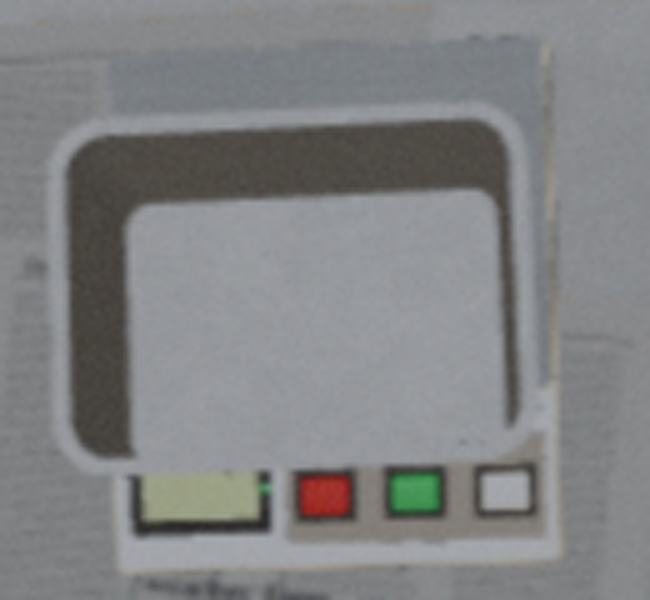

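The crop shows all three keys clear of the rim from above. The bin sits slightly left of the pan and is turned about as much as the scale. Next I fit the scale pose.

```bash
cat > fit.py <<'E'
from h import *
from scipy.optimize import least_squares
from meas import rim,keys
def scale(P):
    # fit pose (x,y,yaw) of the body outline to boundary of the region z in 20..66 mm (top view)
    z=P[...,2]
    m=(z>.018)&(z<.068)&(P[...,0]>.36)&(P[...,0]<.80)&(P[...,1]>-.12)&(P[...,1]<.26)
    m=cv2.morphologyEx(m.astype(np.uint8),cv2.MORPH_OPEN,np.ones((3,3)))
    k,l,s,c=cv2.connectedComponentsWithStats(m)
    m=np.isin(l,[i for i in range(1,k) if s[i,4]>60])
    Q=P[m]; return Q
def loss(p,Q):
    c,s=np.cos(p[2]),np.sin(p[2]); d=Q[:,:2]-p[:2]
    return np.stack([d[:,0]*c+d[:,1]*s,-d[:,0]*s+d[:,1]*c],1)
def scalefit(P,verbose=True):
    Q=scale(P)
    yaw=np.radians(3)
    for _ in range(3):
        q=loss((0,0,yaw),Q)
        # binned extremes
        def edge(a,b,sgn,lo,hi):
            pts=[]
            for t in np.arange(lo,hi,.006):
                w=(q[:,a]>=t)&(q[:,a]<t+.006)
                if w.sum()>3: pts.append((t+.003,sgn*np.max(sgn*q[w,b])))
            pts=np.array(pts); md=np.median(pts[:,1]); pts=pts[abs(pts[:,1]-md)<.008]
            k=np.polyfit(pts[:,0],pts[:,1],1); return k[0],np.median(pts[:,1]),len(pts)
        x0,x1=np.percentile(q[:,0],[.5,99.5]);y0,y1=np.percentile(q[:,1],[.5,99.5])
        E=dict(front=edge(1,0,-1,y0+.02,y1-.02),back=edge(1,0,1,y0+.02,y1-.02),right=edge(0,1,-1,x0+.02,x1-.02),left=edge(0,1,1,x0+.02,x1-.02))
        print(round(np.degrees(yaw),2),{k:(round(np.degrees(np.arctan(v[0])),2),round(v[1],4),v[2]) for k,v in E.items()})
        yaw+=np.median([-E['front'][0],-E['back'][0],E['right'][0]])
    return E,yaw
if __name__=='__main__':
    for n in ('top','scene'):
        f=np.load(f'c_{n}.npz'); im,P=f['im'],f['P']
        E,yaw=scalefit(P)
        k=keys(im,P); print({a:(loss((0,0,yaw),b[1][None])[0]).round(4) for a,b in k.items()})
        r=rim(P); print('rim centre',loss((0,0,yaw),np.array([r[1][0]]))[0],r[1][1:])
E
python3 fit.py
```

```text
3.0 {'front': (np.float64(-0.01), np.float64(0.4208), 36), 'back': (np.float64(0.24), np.float64(0.7218), 36), 'right': (np.float64(-0.51), np.float64(-0.0733), 44), 'left': (np.float64(-0.59), np.float64(0.1694), 25)}
2.76 {'front': (np.float64(-0.25), np.float64(0.4207), 36), 'back': (np.float64(0.03), np.float64(0.7213), 36), 'right': (np.float64(-0.28), np.float64(-0.0712), 44), 'left': (np.float64(-0.34), np.float64(0.1716), 25)}
2.74 {'front': (np.float64(-0.28), np.float64(0.4207), 36), 'back': (np.float64(-0.0), np.float64(0.7212), 36), 'right': (np.float64(-0.25), np.float64(-0.071), 44), 'left': (np.float64(-0.32), np.float64(0.1718), 25)}
{'red': array([0.4606, 0.0667]), 'green': array([0.4617, 0.0137])}
rim centre [0.55524437 0.06670327] ((0.18259455263614655, 0.24243804812431335), 3.7438576221466064)
3.0 {'front': (np.float64(0.25), np.float64(0.4212), 37), 'back': (np.float64(-0.89), np.float64(0.7215), 20), 'right': (np.float64(-0.54), np.float64(-0.0748), 44), 'left': (np.float64(35.12), np.float64(0.0402), 3)}
2.75 {'front': (np.float64(0.02), np.float64(0.4209), 36), 'back': (np.float64(-1.01), np.float64(0.7215), 20), 'right': (np.float64(-0.31), np.float64(-0.0722), 44), 'left': (np.float64(35.26), np.float64(0.0432), 3)}
2.73 {'front': (np.float64(0.04), np.float64(0.4209), 36), 'back': (np.float64(-1.03), np.float64(0.7215), 20), 'right': (np.float64(-0.29), np.float64(-0.072), 44), 'left': (np.float64(35.27), np.float64(0.0435), 3)}
{'red': array([0.4604, 0.0659]), 'green': array([0.4601, 0.0108])}
rim centre [0.55696378 0.06762331] ((0.18494677543640137, 0.24713510274887085), 3.5912108421325684)
```

```bash
cat > go.py <<'E'
# usage: go.py X Y z yaw_toolY(deg rel. scale)  -> shift for the move in tool axes (cm, deg); X,Y in frame turned by scale yaw
from h import *
import sys
YAW=np.radians(2.73)
S=R.from_euler('z',YAW).as_matrix()
def where():
    s=bot.read_state(); T=R.from_rotvec(s['tcp_rot']).as_matrix()
    t=S.T@np.array(s['tool_pos']); y=S.T@T[:,1]
    return s,T,t,np.degrees(np.arctan2(y[1],y[0]))
if __name__=='__main__':
    s,T,t,a=where()
    print('t',s['time'],'XYZ',t.round(4),'toolY angle',round(a,2),'tilt',T[:,2].round(3),'F',np.round(s['wrist_force'],1),'q6',s['q'][5].round(2),'w',round(s['width'],2))
    if len(sys.argv)>1:
        g=np.array([float(v) for v in sys.argv[1:4]]); d=T.T@S@(g-t)
        tw=-(float(sys.argv[4])-a) if len(sys.argv)>4 else 0
        print('shift cm',(d*100).round(2),'twist',round((tw+180)%360-180,2))
E
python3 go.py .385 .067 .231 0
```

```text
t 0.1 XYZ [0.2697 0.6181 0.2301] toolY angle 66.43 tilt [-0.001 -0.002 -1.   ] F [-1.1 -0.5  0.3] q6 -0.04 w 1.0
shift cm [-32.61 -45.89   0.  ] twist 66.43
```

Emit:
step_arm(
  motion=[
    [8.5,-2.5,-3.5,0,6],
    [8.5,-5.5,-7.5,0,12],
    [8.5,-8.5,-11.5,0,18],
    [8.5,-11.5,-15.5,0,25],
    [8.5,-14,-19.5,0,31],
    [8.5,-17,-23.5,0,37],
    [8.5,-19.5,-27.5,0,42],
    [8.5,-22.5,-31.5,0,47],
    [8.5,-25.5,-35.5,0,52],
    [8.5,-28,-39.5,0,57],
    [8.5,-30.5,-43,0,62],
    [8.5,-32.6,-45.9,0,66.4],
    [8.5,-32.6,-45.9,0,66.4],
    [8.5,-32.6,-45.9,0,66.4],
    [8.5,-32.6,-45.9,0,66.4],
  ],
)

```text
time: 1.6
tool_pos: [0.3812, 0.0865, 0.231]
tcp_rot: [-2.166, -2.275, 0.0]
wrist_force: [0.1, 0.2, 0.1]
width: 0.997
grip_force: 0.0
```

```bash
python3 go.py .385 .067 .12 0
python3 - <<'E'
from h import *
from go import where,S
s,T,t,a=where()
im,P=cloud('scene')
q=(P-np.array(s['tool_pos']))@T   # tool coords
m=(abs(q[...,0])<.06)&(abs(q[...,1])<.09)&(q[...,2]<.01)&(q[...,2]>-.2)
for z in np.arange(-.18,.01,.01):
    w=m&(q[...,2]>=z)&(q[...,2]<z+.01)
    if w.sum(): print(round(z,2),w.sum(),(1000*np.percentile(q[w][:,1],[2,98])).round(0),(1000*np.percentile(q[w][:,0],[2,98])).round(0))
cv2.imwrite('pics/s1.png',cv2.resize(im[60:210,160:310,::-1],(600,600)))
E
```

```text
t 1.6 XYZ [0.3849 0.0682 0.231 ] toolY angle 0.08 tilt [-0.001  0.    -1.   ] F [0.1 0.2 0.1] q6 0.11 w 1.0
shift cm [-0.13  0.02 11.1 ] twist 0.08
-0.18 133 [-35.  32.] [-38.  13.]
-0.17 101 [-37.  32.] [-39.   0.]
-0.16 96 [-36.  29.] [-39.  -0.]
-0.15 97 [-36.  27.] [-38.   3.]
-0.14 90 [-36.  29.] [-39.   0.]
-0.13 28 [-37.  35.] [-36.   6.]
-0.12 169 [-67.  66.] [-14.  12.]
-0.11 170 [-68.  66.] [-20.   3.]
-0.1 116 [-69.  69.] [-20.   9.]
-0.09 128 [-71.  69.] [-18.  13.]
-0.08 122 [-72.  70.] [-18.  13.]
-0.07 113 [-73.  72.] [-16.  11.]
-0.06 36 [-63.  68.] [-15.   6.]
-0.05 42 [-55.  54.] [-13.  10.]
-0.04 38 [-56.  54.] [-12.   5.]
-0.03 32 [-55.  54.] [-13.   7.]
-0.02 16 [-49.  48.] [-12.   7.]
```

View pics/s1.png

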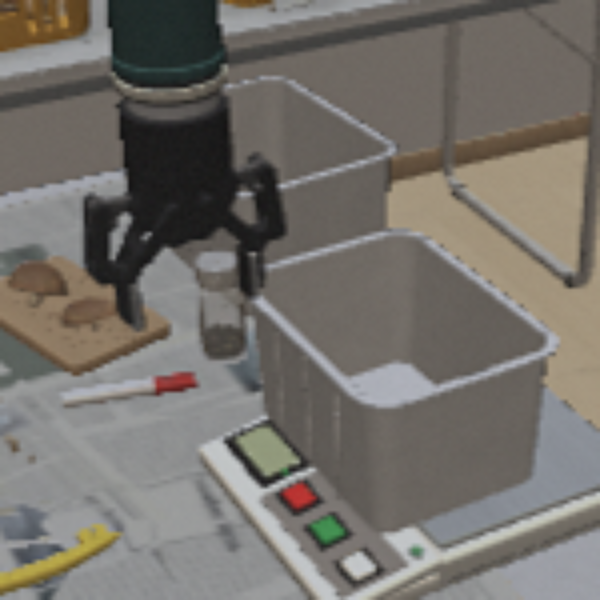

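The crop shows the open gripper at about (190,180), with knuckles that bulge well beyond the fingertips. A push with the finger back would therefore hit the rim first. I'll turn the hand 90°, push with the sides of the fingers, and measure the profile at smaller openings.

Emit:
step_arm(
  motion=[
    [0,0,0.5,0,-8.2],
    [0,0,1,0,-16.4],
    [0,0,1,0,-24.5],
    [0,0,1,0,-32.7],
    [0,0,1,0,-40.9],
    [0,0,1,0,-49],
    [0,0,1,0,-57.3],
    [0,0,1,0,-65.5],
    [0,0,1,0,-73.6],
    [0,0,1,0,-81.8],
    [0,0,1,0,-90],
    [0,0,1,0,-90],
    [0,0,1,0,-90],
  ],
)

```text
time: 2.95
tool_pos: [0.3913, 0.0873, 0.2312]
tcp_rot: [0.074, -3.14, -0.0]
wrist_force: [0.3, 0.0, -0.2]
width: -0.002
grip_force: 0.0
```

```bash
cat > prof.py <<'E'
from h import *
from go import where,S
s,T,t,a=where(); print(t.round(4),a.round(2),s['width'])
im,P=cloud('scene')
q=(P-np.array(s['tool_pos']))@T
m=(abs(q[...,0])<.06)&(abs(q[...,1])<.09)&(q[...,2]<.01)&(q[...,2]>-.2)
for z in np.arange(-.16,.01,.01):
    w=m&(q[...,2]>=z)&(q[...,2]<z+.01)
    if w.sum(): print(round(z,2),w.sum(),(1000*np.percentile(q[w][:,1],[2,98])).round(0),(1000*np.percentile(q[w][:,0],[2,98])).round(0))
E
python3 prof.py
```

```text
[0.395  0.0686 0.2312] 89.96 -0.001812283494951751
-0.16 90 [-38.   1.] [-28.  36.]
-0.15 97 [-38.   4.] [-27.  37.]
-0.14 95 [-39.  -0.] [-31.  36.]
-0.13 33 [-40. -16.] [-11.  30.]
-0.12 40 [-42.  -6.] [-9. 11.]
-0.11 75 [-46.  16.] [-8. 19.]
-0.1 81 [-61.  53.] [-12.  19.]
-0.09 64 [-63.  55.] [-11.  16.]
-0.08 55 [-57.  49.] [-10.  16.]
-0.07 47 [-48.  43.] [-9. 16.]
-0.06 38 [-40.  34.] [-11.  12.]
-0.05 25 [-33.  24.] [-9. 13.]
-0.04 17 [-15.   2.] [-9. 11.]
-0.03 27 [-15.   3.] [-11.  11.]
-0.02 25 [-15.   6.] [-8. 11.]
-0.01 14 [-13.  -1.] [-7. 10.]
0.0 1 [-4. -4.] [3. 3.]
```

Emit:
step_arm(
  motion=[
    [4,0,0,0,0],
    [4,0,0,0,0],
    [4,0,0,0,0],
    [4,0,0,0,0],
    [4,0,0,0,0],
  ],
)

```text
time: 3.5
tool_pos: [0.3915, 0.0863, 0.2313]
tcp_rot: [-0.075, 3.141, 0.0]
wrist_force: [-0.2, 0.5, 0.4]
width: 0.468
grip_force: 0.0
```

```bash
python3 prof.py
```

```text
[0.3952 0.0675 0.2313] 90.0 0.4677386652212119
-0.16 100 [-38.   0.] [-27.  37.]
-0.15 97 [-39.  -0.] [-31.  37.]
-0.14 86 [-39.  -1.] [-30.  36.]
-0.13 36 [-39. -16.] [-27.  30.]
-0.12 46 [-41.  -6.] [-9. 11.]
-0.11 102 [-67.  17.] [-12.  19.]
-0.1 78 [-68.  57.] [-19.  19.]
-0.09 63 [-65.  56.] [-11.  17.]
-0.08 65 [-62.  54.] [-10.  16.]
-0.07 48 [-57.  52.] [-13.  16.]
-0.06 61 [-54.  45.] [-12.  12.]
-0.05 27 [-51.  44.] [-11.  12.]
-0.04 31 [-35.  24.] [-8. 11.]
-0.03 42 [-35.  24.] [-11.  11.]
-0.02 40 [-35.  23.] [-7. 10.]
-0.01 24 [-30.  23.] [-7. 10.]
```

Emit:
step_arm(
  motion=[
    [4,0,0,4,0],
    [4,0,0,8,0],
    [4,0,0,9.9,0],
    [4,-2,0,9.9,0],
    [4,-4,0,9.9,0],
    [4,-5.5,0,9.9,0],
    [4,-6,0,9.9,0],
    [4,-6.4,0,9.9,0],
    [4,-6.8,0,9.9,0],
    [4,-7.2,0,9.9,0],
    [4,-7.6,0,9.9,0],
    [4,-8,0,9.9,0],
    [4,-8.4,0,9.9,0],
    [4,-8.8,0,9.9,0],
    [4,-8.8,0,9.9,0],
  ],
)

```text
time: 5.05
tool_pos: [0.4803, 0.0906, 0.1324]
tcp_rot: [-0.075, 3.14, 0.0]
wrist_force: [-0.1, 0.7, 0.2]
width: 0.471
grip_force: 0.0
```

```bash
cat > look.py <<'E'
from h import *
from go import where,S,YAW
from meas import keys
from fit import scalefit
s,T,t,a=where(); print('t',s['time'],t.round(4),a.round(2),'F',np.round(s['wrist_force'],1))
for n in('top','scene'):
    im,P=cloud(n); np.savez('l_'+n,im=im,P=P)
    q=P@S; z=q[...,2]
    m=(z>.186)&(z<.199)&(q[...,0]>t[0]+.005)&(abs(q[...,0]-.59)<.14)&(abs(q[...,1]-.063)<.145)
    m&=(q[...,0]>t[0]+.045)|(abs(q[...,1]-t[1])>.09)
    Q=q[m][:,:2].astype(np.float32); r=cv2.minAreaRect(Q)
    b=cv2.boxPoints(r); print(n,m.sum(),'rim centre',np.round(r[0],4),np.round(r[1],4),'ang',round(r[2],2),'ztop',np.median(z[m]).round(4))
    print({k:(S.T@v[1]).round(4) for k,v in keys(im,P).items()})
E
python3 look.py
```

```text
t 5.05 [0.4841 0.0676 0.1324] 90.02 F [-0.1  0.7  0.2]
top 779 rim centre [0.5793 0.0646] [0.2405 0.1792] ang 89.9 ztop 0.1931
{'red': array([0.4574, 0.0696, 0.0419]), 'green': array([0.4615, 0.0123, 0.0431])}
scene 341 rim centre [0.5804 0.0663] [0.1821 0.2455] ang 0.24 ztop 0.1921
{'red': array([0.4601, 0.0641, 0.0415]), 'green': array([0.4603, 0.0096, 0.0417])}
```

Emit:
step_arm(
  motion=[
    [4,-0.4,0,0,0],
    [4,-0.8,0,0,0],
    [4,-1.2,0,0,0],
    [4,-1.6,0,0,0],
    [4,-2,0,0,0],
    [4,-2.4,0,0,0],
    [4,-2.8,0,0,0],
    [4,-3.1,0,0,0],
    [4,-3.4,0,0,0],
    [4,-3.4,0,0,0],
    [4,-1,0,0,0],
    [4,3,0,0,0],
    [4,5,0,0,0],
    [4,5,0,0,0],
  ],
)

```text
time: 6.55
tool_pos: [0.4274, 0.088, 0.1318]
tcp_rot: [0.076, -3.14, 0.0]
wrist_force: [1.0, -0.1, 0.0]
width: 0.47
grip_force: 0.0
```

```bash
python3 look.py
python3 - <<'E'
from h import *
from fit import *
from go import S
for n in('top','scene'):
    f=np.load(f'l_{n}.npz'); scalefit(f['P'])
    q=f['P']@S; z=q[...,2]
    # pan/body side extents in front panel strip and behind
    for lo,hi in((.44,.51),(.515,.70),(.71,.74)):
        m=(z>.02)&(z<.068)&(q[...,0]>lo)&(q[...,0]<hi)&(abs(q[...,1]-.06)<.16)
        if m.sum()>20: print(n,lo,np.percentile(q[m][:,1],[1,99]).round(4),np.percentile(q[m][:,0],[1,99]).round(4),m.sum())
im=np.load('l_top.npz')['im']; cv2.imwrite('pics/t2.png',cv2.resize(im[95:225,165:305,::-1],None,fx=4,fy=4,interpolation=cv2.INTER_CUBIC))
E
```

```text
t 6.55 [0.4312 0.0676 0.1318] 90.05 F [ 1.  -0.1  0. ]
top 1194 rim centre [0.6119 0.0647] [0.241  0.1833] ang 89.75 ztop 0.1934
{'green': array([0.4616, 0.0066, 0.0431])}
scene 506 rim centre [0.6137 0.0661] [0.2457 0.1847] ang 89.7 ztop 0.192
{'red': array([0.461 , 0.0639, 0.0406]), 'green': array([0.4605, 0.0107, 0.0413])}
3.0 {'front': (np.float64(1.76), np.float64(0.5273), 6), 'back': (np.float64(0.19), np.float64(0.6877), 33), 'right': (np.float64(-0.62), np.float64(-0.0733), 40), 'left': (np.float64(-0.81), np.float64(0.1684), 22)}
2.38 {'front': (np.float64(1.13), np.float64(0.5257), 6), 'back': (np.float64(-0.4), np.float64(0.687), 33), 'right': (np.float64(-0.0), np.float64(-0.0671), 40), 'left': (np.float64(0.02), np.float64(0.1751), 23)}
2.38 {'front': (np.float64(1.13), np.float64(0.5257), 6), 'back': (np.float64(-0.41), np.float64(0.687), 33), 'right': (np.float64(-0.0), np.float64(-0.067), 40), 'left': (np.float64(0.03), np.float64(0.1752), 23)}
top 0.44 [-0.0707  0.0176] [0.4405 0.5091] 743
top 0.515 [-0.0702  0.1715] [0.5187 0.6875] 4219
3.0 {'front': (np.float64(0.43), np.float64(0.4214), 36), 'back': (np.float64(-0.2), np.float64(0.5373), 21), 'right': (np.float64(-0.53), np.float64(-0.0748), 44), 'left': (np.float64(1.93), np.float64(0.1609), 6)}
2.57 {'front': (np.float64(0.02), np.float64(0.421), 36), 'back': (np.float64(0.11), np.float64(0.5368), 21), 'right': (np.float64(-0.18), np.float64(-0.0707), 44), 'left': (np.float64(1.41), np.float64(0.1593), 6)}
2.45 {'front': (np.float64(-0.11), np.float64(0.4208), 36), 'back': (np.float64(-0.0), np.float64(0.5367), 21), 'right': (np.float64(-0.09), np.float64(-0.0696), 44), 'left': (np.float64(1.15), np.float64(0.1742), 8)}
scene 0.44 [-0.0712  0.1789] [0.4411 0.5092] 1087
scene 0.515 [-0.073   0.1751] [0.516  0.6962] 1358
scene 0.71 [-0.0718 -0.0012] [0.7102 0.7277] 80
```

View pics/t2.png

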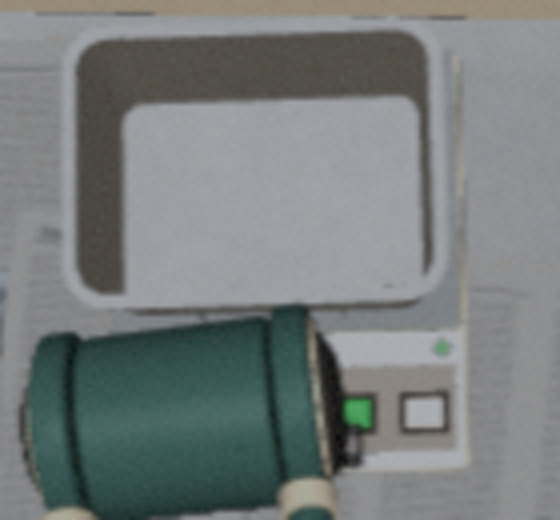

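The bin is now square to the scale. It still needs about 9 mm backward and about 6 mm to the right. I'll check the left edge and the jar before the sideways push.

```bash
python3 - <<'E'
from h import *
from go import S
for n in('top','scene'):
    q=np.load(f'c_{n}.npz')['P']@S; z=q[...,2]
    for lo,hi in((.43,.455),(.455,.475),(.66,.72)):
        m=(z>.015)&(z<.068)&(q[...,0]>lo)&(q[...,0]<hi)&(abs(q[...,1]-.06)<.16)
        print(n,lo,np.percentile(q[m][:,1],[.5,2,98,99.5]).round(4),m.sum())
    m=(z>.08)&(z<.125)&(q[...,1]>.195)&(q[...,1]<.30)&(q[...,0]>.40)&(q[...,0]<.75)
    print('jar',m.sum(),np.percentile(q[m],[2,50,98],axis=0).round(3).tolist())
    m=(z>.08)&(z<.25)&(q[...,1]>.30)&(q[...,1]<.40)&(q[...,0]>.40)&(q[...,0]<.75)
    print('bin2',m.sum(),np.percentile(q[m],[2,50,98],axis=0).round(3).tolist() if m.any() else 0)
E
python3 go.py .613 .22 .225 0
```

```text
top 0.43 [-0.0707 -0.0675  0.1815  0.1871] 788
top 0.455 [-0.0711 -0.067   0.1828  0.1867] 622
top 0.66 [-0.0718 -0.0689  0.1801  0.1834] 1118
t 6.65 XYZ [0.4344 0.0677 0.1329] toolY angle 90.04 tilt [ 0.003  0.    -1.   ] F [0.7 0.5 1.2] q6 -1.47 w 0.47
shift cm [-17.9   15.22  -9.14] twist 90.04Traceback (most recent call last):
  File "<stdin>", line 9, in <module>
    return _quantile_unchecked(
        a, q, axis, out, overwrite_input, method, keepdims, weights)
    return _ureduce(a,
                    func=_quantile_ureduce_func,
    ...<5 lines>...
                    overwrite_input=overwrite_input,
                    method=method)
    r = func(a, **kwargs)
    result = _quantile(arr,
                       quantiles=q,
    ...<2 lines>...
                       out=out,
                       weights=wgt)
    slices_having_nans = np.isnan(arr[-1, ...])
                                  ~~~^^^^^^^^^
IndexError: index -1 is out of bounds for axis 0 with size 0
```

Emit:
step_arm(
  motion=[
    [4,2,3,-4,0],
    [4,2,7,-8,0],
    [4,2,11.5,-9.1,0],
    [4,0,15.2,-9.1,8],
    [4,-4,15.2,-9.1,16],
    [4,-8,15.2,-9.1,24],
    [4,-12,15.2,-9.1,32],
    [4,-15.5,15.2,-9.1,40],
    [4,-17.9,15.2,-9.1,48],
    [4,-17.9,15.2,-9.1,56],
    [4,-17.9,15.2,-9.1,64],
    [4,-17.9,15.2,-9.1,72],
    [4,-17.9,15.2,-9.1,80],
    [4,-17.9,15.2,-9.1,88],
    [4,-17.9,15.2,-9.1,90],
    [4,-17.9,15.2,-5,90],
    [4,-17.9,15.2,-1,90],
    [4,-17.9,15.2,0.1,90],
    [4,-17.9,15.2,0.1,90],
  ],
)

```text
time: 8.55
tool_pos: [0.6002, 0.2481, 0.1284]
tcp_rot: [-2.166, -2.273, 0.007]
wrist_force: [-0.7, -0.3, 0.1]
width: 0.467
grip_force: 0.0
```

```bash
python3 go.py .613 .182 .132 0
```

```text
t 8.55 XYZ [0.6113 0.2193 0.1284] toolY angle 0.01 tilt [-0.004 -0.002 -1.   ] F [-0.7 -0.3  0.1] q6 0.31 w 0.47
shift cm [-3.73  0.17 -0.35] twist 0.01
```

Emit:
step_arm(
  motion=[
    [4,-1,0.1,-0.35,0],
    [4,-2,0.1,-0.35,0],
    [4,-2.4,0.1,-0.35,0],
    [4,-2.7,0.1,-0.35,0],
    [4,-3,0.1,-0.35,0],
    [4,-3.3,0.1,-0.35,0],
    [4,-3.6,0.1,-0.35,0],
    [4,-3.6,0.1,-0.35,0],
  ],
)

```text
time: 9.35
tool_pos: [0.6037, 0.2125, 0.1349]
tcp_rot: [2.167, 2.274, 0.0]
wrist_force: [0.4, 1.1, 0.6]
width: 0.467
grip_force: 0.0
```

```bash
sed -i 's/^    m&=.*$/    m\&=(q[...,0]>t[0]+.045)|(abs(q[...,1]-t[1])>.09) if not (t[1]>.15) else (q[...,1]<t[1]-.006)/; s/(q\[...,0\]>t\[0\]+.005)/(q[...,0]>.50)/' look.py; python3 look.py
```

```text
t 9.35 [0.6132 0.1835 0.1349] 0.03 F [0.4 1.1 0.6]
top 961 rim centre [0.6114 0.0554] [0.1828 0.2379] ang 0.04 ztop 0.1934
{'red': array([0.4616, 0.0653, 0.0425]), 'green': array([0.4618, 0.0137, 0.043 ])}
scene 509 rim centre [0.6125 0.0568] [0.2413 0.1841] ang 89.92 ztop 0.1922
{'red': array([0.4601, 0.0649, 0.0412]), 'green': array([0.4597, 0.0098, 0.0413])}
```

Emit:
step_arm(
  motion=[
    [4,2,0,0,0],
    [4,4,0,-3,0],
    [4,4,0,-7,-8],
    [4,4,-4,-9,-16],
    [4,4,-8,-9,-24],
    [4,4,-12.5,-9,-32],
    [4,3,-16.5,-9,-40],
    [4,-1,-18.3,-9,-48],
    [4,-5,-18.3,-9,-56],
    [4,-9,-18.3,-9,-64],
    [4,-12,-18.3,-9,-72],
    [4,-12.5,-18.3,-9,-80],
    [4,-12.5,-18.3,-9,-88],
    [4,-12.5,-18.3,-9,-90],
    [4,-12.5,-18.3,-5,-90],
    [4,-12.5,-18.3,-1,-90],
    [4,-12.5,-18.3,0.2,-90],
    [4,-12.5,-18.3,0.2,-90],
  ],
)

```text
time: 11.25
tool_pos: [0.4245, 0.0785, 0.1305]
tcp_rot: [0.076, -3.135, 0.002]
wrist_force: [-1.0, -0.1, 0.5]
width: 0.465
grip_force: 0.0
```

```bash
python3 go.py .527 .058 .132 90
```

```text
t 11.25 XYZ [0.4278 0.0582 0.1305] toolY angle 90.03 tilt [-0.006 -0.001 -1.   ] F [-1.  -0.1  0.5] q6 -1.49 w 0.46
shift cm [-9.92 -0.03 -0.21] twist 0.03
```

Emit:
step_arm(
  motion=[
    [4,-4,0,0,0],
    [4,-7.5,0,0,0],
    [4,-8.2,0,0,0],
    [4,-8.6,0,0,0],
    [4,-8.9,0,0,0],
    [4,-9.2,0,0,0],
    [4,-9.5,0,0,0],
    [4,-9.7,0,0,0],
    [4,-9.7,0,0,0],
  ],
)

```text
time: 12.15
tool_pos: [0.5238, 0.0837, 0.1328]
tcp_rot: [-0.076, 3.14, 0.0]
wrist_force: [-1.4, 0.5, 0.6]
width: 0.468
grip_force: 0.0
```

```bash
python3 go.py .527 .058 .132 90
```

```text
t 12.15 XYZ [0.5272 0.0587 0.1328] toolY angle 90.03 tilt [ 0.  0. -1.] F [-1.4  0.5  0.6] q6 -1.51 w 0.47
shift cm [ 0.02 -0.07  0.08] twist 0.03
```

Emit:
step_arm(
  motion=[
    [4,2,0,0,0],
    [4,5,0,0,0],
    [4,7,4,-4,0],
    [4,7,8,-8,0],
    [4,7,13,-10,0],
    [4,7,17,-10,0],
    [4,7,20,-10,0],
    [4,7,20,-10,0],
  ],
)

```text
time: 12.95
tool_pos: [0.4447, 0.2847, 0.2341]
tcp_rot: [-0.083, 3.137, 0.005]
wrist_force: [1.1, -1.8, 0.1]
width: 0.473
grip_force: 0.0
```

```bash
sed -i 's/^    m&=.*$/    pass/' look.py; python3 look.py
python3 - <<'E'
from h import *
from go import S
for n in('top','scene'):
    q=np.load(f'l_{n}.npz')['P']@S; z=q[...,2]
    for lo,hi in((.43,.455),(.455,.475),(.475,.50)):
        m=(z>.015)&(z<.068)&(q[...,0]>lo)&(q[...,0]<hi)&(abs(q[...,1]-.06)<.16)
        print(n,lo,np.percentile(q[m][:,1],[.5,2,98,99.5]).round(4),m.sum())
im=np.load('l_top.npz')['im']; cv2.imwrite('pics/t3.png',cv2.resize(im[95:225,165:305,::-1],None,fx=4,fy=4,interpolation=cv2.INTER_CUBIC))
im=np.load('l_scene.npz')['im']; cv2.imwrite('pics/s3.png',cv2.resize(im[90:230,200:340,::-1],None,fx=4,fy=4,interpolation=cv2.INTER_CUBIC))
E
```

```text
t 12.95 [0.4578 0.2632 0.2341] 90.29 F [ 1.1 -1.8  0.1]
top 1200 rim centre [0.6209 0.057 ] [0.2412 0.1827] ang 89.91 ztop 0.1934
{'red': array([0.4605, 0.0643, 0.0421]), 'green': array([0.4617, 0.0138, 0.0421])}
scene 505 rim centre [0.6222 0.0588] [0.185 0.247] ang 0.25 ztop 0.1921
{'red': array([0.46  , 0.0637, 0.0417]), 'green': array([0.4609, 0.0105, 0.0413])}
top 0.43 [-0.0707 -0.0675  0.182   0.1872] 788
top 0.455 [-0.0712 -0.067   0.183   0.1865] 624
top 0.475 [-0.0689 -0.0658  0.1819  0.1854] 775
scene 0.43 [-0.0717 -0.0708  0.1779  0.1838] 440
scene 0.455 [-0.072  -0.0709  0.1778  0.1859] 318
scene 0.475 [-0.0724 -0.0705  0.1764  0.1858] 395
```

View pics/t3.png

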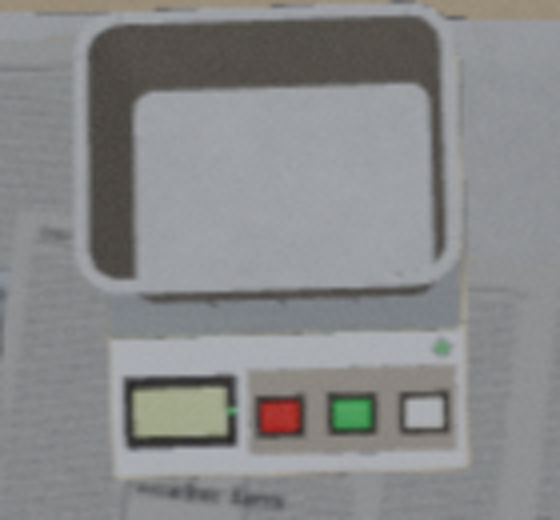

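View pics/s3.png

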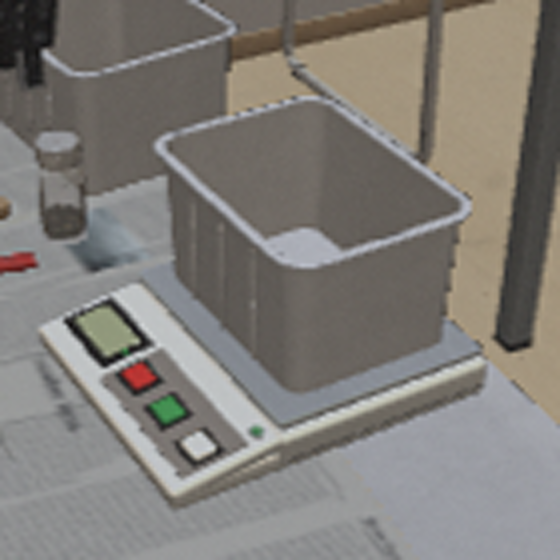

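The bin is centred and square. In the top crop the keys are in clear view at (280,416), (353,413) and (424,412), and the scene crop shows the bin upright inside the pan. Now I'll press the tare key.

```bash
python3 go.py .459 .012 .06 90
```

```text
t 13.05 XYZ [0.4572 0.2593 0.2328] toolY angle 90.16 tilt [ 0.001 -0.    -1.   ] F [-0.2 -0.7  0.3] q6 -1.1 w 0.47
shift cm [ -0.1  -24.73  17.29] twist 0.16
```

Emit:
step_arm(
  motion=[
    [0,-0.1,-4,0,0],
    [0,-0.1,-8,0,0],
    [0,-0.1,-12,0,0],
    [0,-0.1,-16,0,0],
    [0,-0.1,-20,0,0],
    [0,-0.1,-23,0,0],
    [0,-0.1,-24.7,0,0],
    [0,-0.1,-24.7,4,0],
    [0,-0.1,-24.7,8,0],
    [0,-0.1,-24.7,12,0],
    [0,-0.1,-24.7,15,0],
    [0,-0.1,-24.7,16.5,0],
    [0,-0.1,-24.7,17,0],
    [0,-0.1,-24.7,17,0],
    [0,-0.1,-24.7,17,0],
  ],
)

```text
time: 14.55
tool_pos: [0.458, 0.0329, 0.0638]
tcp_rot: [-0.074, 3.139, -0.0]
wrist_force: [-1.0, 0.3, 0.1]
width: -0.003
grip_force: 0.0
```

```bash
python3 go.py .459 .012 .0445 90
python3 - <<'E'
from h import *
from go import where,S
s,T,t,a=where()
im,P=cloud('scene'); cv2.imwrite('pics/s4.png',cv2.resize(im[110:230,200:320,::-1],None,fx=4,fy=4,interpolation=cv2.INTER_CUBIC))
q=(P-s['tool_pos'])@T
m=(abs(q[...,0])<.03)&(abs(q[...,1])<.03)&(q[...,2]>-.03)&(q[...,2]<.005)
print(m.sum(),np.percentile(q[m],[2,50,98],axis=0).round(4))
E
```

```text
t 14.55 XYZ [0.4591 0.011  0.0638] toolY angle 89.98 tilt [ 0.002 -0.    -1.   ] F [-1.   0.3  0.1] q6 -1.6 w -0.0
shift cm [0.01 0.1  1.93] twist -0.02
52 [[-0.0116 -0.0159 -0.0295]
 [ 0.0058 -0.0079 -0.0178]
 [ 0.0115  0.005  -0.0006]]
```

View pics/s4.png

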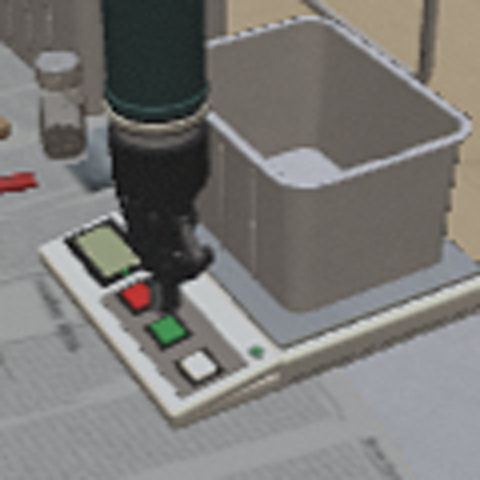

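The fingertips are at about (170,305), directly above the green key at (167,330). I descend slowly from here.

Emit:
step_arm(
  motion=[
    [0,0,0.1,1,0],
    [0,0,0.1,1.5,0],
    [0,0,0.1,1.8,0],
    [0,0,0.1,1.9,0],
    [0,0,0.1,2,0],
    [0,0,0.1,2,0],
    [0,0,0.1,2,0],
  ],
)

```text
time: 15.3
tool_pos: [0.457, 0.0345, 0.0429]
tcp_rot: [0.076, -3.14, -0.0]
wrist_force: [-1.7, 1.2, 0.9]
width: 0.004
grip_force: 0.6
```

Emit:
step_arm(
  motion=[
    [0,0,0,0.1,0],
    [0,0,0,0.2,0],
    [0,0,0,0.2,0],
    [0,0,0,0.2,0],
  ],
)

```text
time: 15.7
tool_pos: [0.4574, 0.0345, 0.041]
tcp_rot: [-0.075, 3.14, 0.0]
wrist_force: [-1.0, -0.0, 2.1]
width: 0.001
grip_force: 1.4
```

Emit:
step_arm(
  motion=[
    [0,0,0,0.1,0],
    [0,0,0,0.1,0],
    [0,0,0,0.1,0],
  ],
)

```text
time: 16.0
tool_pos: [0.4575, 0.0345, 0.04]
tcp_rot: [-0.075, 3.14, 0.0]
wrist_force: [-1.1, 0.8, 3.1]
width: -0.0
grip_force: 1.8
```

Emit:
step_arm(
  motion=[
    [0,0,0,0.05,0],
    [0,0,0,0.1,0],
    [0,0,0,0.1,0],
  ],
)

```text
time: 16.3
tool_pos: [0.4576, 0.0344, 0.039]
tcp_rot: [-0.075, 3.14, 0.0]
wrist_force: [0.9, 1.3, 4.5]
width: 0.0
grip_force: 2.2
```

Emit:
step_arm(
  motion=[
    [0,0,0,0.05,0],
    [0,0,0,0.05,0],
    [0,0,0,0.05,0],
  ],
)

```text
time: 16.6
tool_pos: [0.4576, 0.0345, 0.0388]
tcp_rot: [-0.076, 3.14, 0.0]
wrist_force: [-0.9, 0.2, 7.3]
width: 0.001
grip_force: 3.5
```

Emit:
step_arm(
  motion=[
    [0,0,0,0.05,0],
    [0,0,0,0.05,0],
    [0,0,0,0.05,0],
  ],
)

```text
time: 16.9
tool_pos: [0.4577, 0.0345, 0.0387]
tcp_rot: [-0.076, 3.14, 0.0]
wrist_force: [-2.4, 0.9, 10.8]
width: -0.0
grip_force: 5.2
```

The force climbs steeply with no further travel, so the key is all the way down. I release it and withdraw.

Emit:
step_arm(
  motion=[
    [0,0,0,-0.3,0],
    [0,0,0,-0.8,0],
    [0,0,0,-3,0],
    [0,0,0,-7,0],
    [0,0,0,-12,0],
    [0,1,0,-17,0],
    [0,3,4,-19,0],
    [0,4,9,-19,0],
    [0,4,14,-19,0],
    [0,4,19,-19,0],
    [0,4,24,-19,0],
    [0,4,24,-19,0],
    [0,4,24,-19,0],
  ],
)

```text
time: 18.2
tool_pos: [0.4046, 0.2727, 0.2268]
tcp_rot: [0.081, -3.139, 0.003]
wrist_force: [0.1, -1.0, -0.8]
width: 0.0
grip_force: 0.0
```

```bash
python3 look.py
python3 - <<'E'
from h import *
a=np.load('l_top.npz')['im']; b=np.load('c_top.npz')['im']
cv2.imwrite('pics/t5.png',cv2.resize(a[60:300,60:440,::-1],None,fx=2,fy=2))
E
```

```text
t 18.2 [0.4171 0.2531 0.2268] 90.21 F [ 0.1 -1.  -0.8]
top 1200 rim centre [0.621  0.0571] [0.2413 0.1827] ang 90.0 ztop 0.1934
{'red': array([0.4606, 0.0646, 0.0423]), 'green': array([0.4618, 0.0137, 0.0425])}
scene 520 rim centre [0.6219 0.0595] [0.2474 0.1848] ang 89.65 ztop 0.1921
{'red': array([0.4605, 0.065 , 0.0411]), 'green': array([0.4614, 0.0122, 0.0413])}
```

View pics/t5.png

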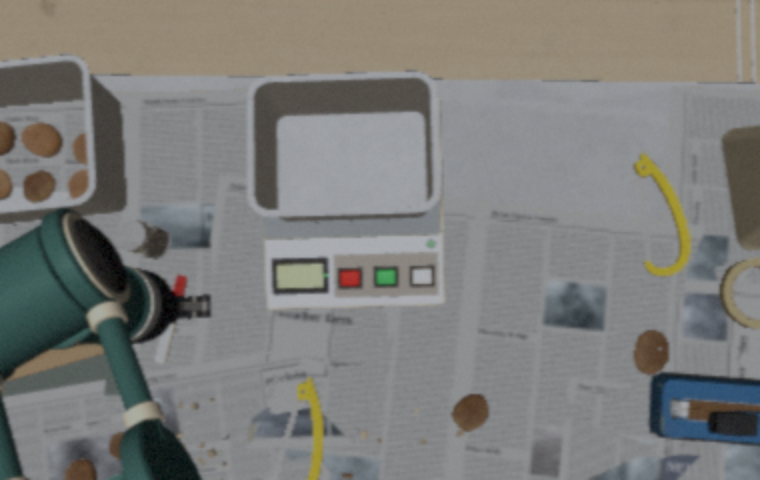

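The bin stands at (345,145) on the pan, the green key at (386,276) is up again, and the arm is clear. The jar, cutter and mushroom look undisturbed, and so does the part of the marker not hidden by the arm.

```bash
python3 -c "
from workcell import bot
print(bot.finish_job())"
```

```text
the job is handed in; nothing more can be done
None
```

I pushed the bin square to the middle of the pan (within about 2 mm by the cameras), pressed the green tare key all the way down at about 11 N and released it, withdrew the arm, and handed the job in at about 18 s.

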